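# Shut the drying bay's vent window with the hook pole

### The arm

A 6-joint arm with a two-finger parallel gripper is mounted at the origin on a cart in front of the work surface, level with it; the furniture and walls round the work are solid. World frame = base frame: x ahead of the robot, y to its left, z up, the work surface at z = 0. Lengths are in m, angles in rad, forces in N, time in s.
With the tool pointing down it reaches from about 0.425 to 0.95 m from the base axis. Payload 3.5 kg.
Tool frame: the origin (TCP) lies at the very end of the fingers, on their centre line; the grasp point (between the pads) lies robot.tcp_to_grasp behind it (robot.tcp_to_grasp is the distance from the TCP to the grasp point, in m); z points along the fingers, y is the line along which they close (so a half turn about z gives the same grasp; the last joint's range is limited). The gripper opens to 85 mm and grips with 20 to 120 N. Pads are 22 mm wide; open, the fingers measure 114 mm over their backs; the gripper's body (76 mm by 85 mm) begins 54 mm behind the grasp point. The pads swing forward as they close: fully open they stand 13 mm farther back than shut.
Start: joints at [-1.374, 0.286, 1.577, -0, 1.279, -0.15], TCP at [0.229, -0.635, 0.231] pointing down, gripper open.
Joint ranges: [-2.77, 2.77], [-0.9, 2.22], [0.21, 2.48], [-1.53, 4.67], [0.24, 2.81], [-2.84, 2.84]. Speed limits (rad/s): [2.79, 2.79, 3.14, 3.14, 3.14, 3.14].

### API

Orientations are given as a rotation vector (axis times angle).
In Python, from workcell import robot, gripper_to, read_camera, camera_info, order, spot_in, trace, place_of gives the robot as it stands. The module is installed in compiled form; this text tells all that it offers. Calls block until the motion is done:
- robot.move_ptp(position, orientation): joint-space move of the TCP to a pose.
- robot.movel(position, frame=None, speed=0.15, contact_N=None): straight line of the TCP; frame=None keeps the orientation; speed is the mean speed in m/s. With contact_N (N) it stops when the force on the tool has changed by that much, and returns True; else False.
- robot.set_joints(angles): joint-space move.
- gripper_to(opening, newtons=None): opening from 0.0 (shut) to 1.0 (fully open); newtons is the grip in N (None keeps the last); returns when the fingers have stopped.
- robot.sleep(seconds).
- robot.solve_ik(position, orientation): joint angles nearest the present ones, or None.
- robot.sense(): the state.
- read_camera(name): name is "scene" or "top"; returns the picture (420x560x3 uint8, red, green, blue); there is no depth.
- camera_info(name): a dict with "intrinsics" (3x3 intrinsics, pixels), "T" (4x4, takes a point from camera to world coordinates). Camera axes: x right, y down, z forward; pixel columns grow to the right and rows downward; lengths in m; the calibration is good to about 2 mm. A picture is of the moment at which its call begins. camera_info takes no time and is no camera call.
A pose or a line that the arm cannot do raises robot.Unreachable and nothing moves.
- order.finish_job(): hands the job in; it is judged then, once.
Trained networks look in the newest picture that a camera, given by its name, has taken for a name from the list of things; names that differ only in an ending like _2 or _b are one class to them, and where a whole thing is asked for, a point or a joint stands for the part that bears it (a point fixed in the world has none). Each returns a list of dicts, best first, with "score" (0 to 1); they miss things now and then, are a little off and sometimes report something else, mostly with a low value. They report only what shows in the picture. A call takes as long as a camera call. They do not tell look-alikes from the thing itself.
- spot_in(query, camera): "box" ([left, top, right, bottom] in pixels, round what is visible of it).
- trace(query, camera): "region" (420x560 bool, what is visible of it) and "box" ([left, top, right, bottom] in pixels, round what is visible of it).
- place_of(query, camera): "xy" ([column, row] in pixels: a listed point, or the origin of a listed thing).
The state is a dict: "time_s": time; "qpos": joint angles; "qd": joint speeds; "tau": joint torques, N m; "position": TCP position; "tool_rot": TCP orientation; "wrist_force": force on the tool from outside, world axes, zero at the start; "torque": the same for the moment, N m; "gripper_width": opening from 0.0 (shut) to 1.0 (fully open); "grasp_force": force on a finger pad.
Only numpy, scipy, OpenCV 4.12 (cv2) and the standard library are available. Lean on these libraries where they do the work, as an engineer would, in place of code of your own. Each camera call takes 0.05 s, during which the arm holds its last target. There are 200 camera calls.

### The job

Shut the vent window of the drying bay with the hook pole: take the pole from its cradle, put its upturned prong up through the ring eye on the window from below, and draw the window gently towards you until it is fully shut. Then unhook and lay the pole back in both forks of its cradle as it lay before, prong up and hook end pointing the same way, and let go. Touch the bay only with the pole, and leave the tin, the spool and the oil bottle where they stand.

Things in the scene. Friction and masses are not known exactly. Their poses are not given: they have to be found in the camera images.
- bay: fixed open-topped drying bay, wood, 280 wide (y), 200 deep, 286 mm high. Origin: on the worktop, middle of its front frame; x points into the bay (away from the robot), y left, z up. The frame is 24 mm thick (x -12 to 12); its opening, where the window hangs, spans y -110 to 110, z 60 to 260. Side walls behind, back at x 178, no roof.
- sash (a joint): the window's hinge, rad: 0 = shut (upright, in the frame), grows as the top leans back into the bay; starts 0.45 to 0.62, stop at 0.68. It stays where it is left: a pull at the eye of about 2 to 5 N moves it, and at 0 it meets a hard stop.
- sash_hinge (a point): point on the window's hinge line, at x 0, y 0, z 66 mm of the bay; its frame turns with the window (x through the window, away from the robot; y left along the hinge; z up along the window). The glazed window is 206 mm wide, 14 mm thick, and reaches z = 179 mm here. A ring eye stands out in front of its top rail (see eye_mid).
- eye_mid (a point): middle of the ring eye's range: x -43, y 0, z 150 mm in sash_hinge's frame, same axes. The dark steel ring (inner diameter 27, outer 39, wire 6 mm; axis along z) is centred on this point's y axis, anywhere from y -45 to 45: where is not reported, so see it or feel for it with the prong. Clamped: does not slip under 30 N. Its block (30 wide, 22 high) begins 24 mm behind the ring's centre.
- pole: loose hook pole, 214 mm long, 0.15 kg (varies): wooden square handle 110 x 20 x 20 mm along x, then a steel rod 8 mm thick out to x = 155 mm, where it bends square upwards (+z) into a prong. Origin: centre of the handle; x towards the hook, z along the prong. Grip the handle in the middle, across y.
- hook_tip (a point): top of the prong, at x = 155, z = 34 mm in the pole's frame (prong 8 mm thick, round end)
- cradle: fixed wooden cradle, base 120 x 60 mm. Origin: centre of the underside; x along the pole. Two forks, 9 mm thick, at x = -42 and 42; their slots are 25 mm wide, floor at z = 52, straight to 74, flared above, tops at 94. The pole lies in both slots, handle centre at x about 0, z = 62, hook towards +x. 75 mm of handle are free between the forks.
- grey_tin: bystander: grey tin, 70 mm across, 90 mm high; origin under its centre
- blue_spool: bystander: spool of blue thread, 48 mm across, 62 mm high; origin under its centre
- oil_bottle: bystander: small brown bottle with a dropper cap, 33 mm across, 102 mm high; origin under its centre
Not all that is in view belongs to the job. What is shaped like the cradle but orange or red is not meant. Of the things that look like the pole, the largest one is meant.

How it is judged:
On the way:
1. the window is drawn fully shut with the pole's prong standing up in front of its top rail, at the ring eye's level (value of joint sash below 0.03 rad and x of hook_tip in the frame of sash_hinge between -0.07 and -0.02 m and z of hook_tip in the frame of sash_hinge between 0.152 and 0.2 m), for 0.1 s.
At the end, for the whole second after the job is handed in: The window is shut (within 0.03 rad); the pole lies at rest in both slots of its cradle (centre within about 13 mm along and 8 mm across, prong up, hook towards the cradle's +x), released (value of joint sash below 0.03 rad and x of pole in the frame of cradle between -0.013 and 0.02 m and y of pole in the frame of cradle between -0.008 and 0.008 m and z of pole in the frame of cradle between 0.055 and 0.068 m and x of hook_tip in the frame of cradle above 0.1 m and angle between pole's own z axis and vertical below 0.15 rad and angle between the x axis of pole and the x axis of cradle, either way round below 0.12 rad and linear speed of pole below 0.02 m/s); the robot touches nothing.
It fails at once if the gripper or arm touches the bay or its window (contact force between any of the arm, the fingers and bay above 1 N).
It fails at once if the pole is forced against the bay or window with more than 40 N (contact force between pole and bay above 40 N).
It fails at once if a bystander is shifted by more than 30 mm or tipped (distance of any of grey_tin, blue_spool, oil_bottle from where it was at the start of the episode above 0.03 m or angle between any of grey_tin, blue_spool, oil_bottle's own z axis and vertical above 0.5 rad).
It also fails if it takes over 70 s, if anything falls off the work surface, if the arm or the gripper's body presses on something with over 40 N, if the wrist force passes 120 N, or if a joint passes its speed limit or range.

## Working session

There is one attempt and no reset: what is moved stays moved. The work goes in short steps, each a Python script; the robot and the scene stay as the last script left them, time stands still between calls to the robot, and variables do not carry over. Pictures are saved under pics/ and viewed, at most 14 in all, crops included, and the job is handed in when it is done.

```bash
mkdir -p pics
cat > h.py <<'E'
import numpy as np, cv2
from workcell import robot, gripper_to, read_camera, camera_info, order, spot_in, trace, place_of
def proj(cam,P):
    c=camera_info(cam);T=np.linalg.inv(c["T"]);P=np.atleast_2d(P)
    q=(P@T[:3,:3].T+T[:3,3])@np.array(c["intrinsics"]).T
    return q[:,:2]/q[:,2:]
def ray(cam,uv):
    c=camera_info(cam);T=np.array(c["T"])
    d=T[:3,:3]@np.linalg.inv(c["intrinsics"])@np.array([uv[0],uv[1],1.])
    return T[:3,3],d
def atz(cam,uv,z):
    o,d=ray(cam,uv);return o+d*(z-o[2])/d[2]
E
python3 - <<'E'
from h import *
for n in("scene","top"):
    im=read_camera(n);cv2.imwrite(f"pics/{n}0.png",im[:,:,::-1])
    print(n,np.round(camera_info(n)["T"],3).tolist(),np.round(camera_info(n)["intrinsics"],1).tolist())
    for q in("bay","sash_hinge","eye_mid","pole","hook_tip","cradle","grey_tin","blue_spool","oil_bottle"):
        print(q,[(np.round(r["xy"],1).tolist(),round(r["score"],2)) for r in place_of(q,n)])
print(robot.tcp_to_grasp,robot.sense()["tool_rot"],robot.sense()["time_s"])
E
```

```text
scene [[0.58, -0.57, 0.582, -0.678], [-0.815, -0.401, 0.418, -1.043], [-0.005, -0.717, -0.697, 1.569], [0.0, 0.0, 0.0, 1.0]] [[485.0, 0.0, 278.0], [0.0, 485.0, 210.6], [0.0, 0.0, 1.0]]
bay []
sash_hinge [([247.4, 178.8], 0.78)]
eye_mid [([247.8, 149.7], 0.57)]
pole [([294.0, 231.9], 0.57), ([385.5, 307.3], 0.52), ([208.8, 226.3], 0.5)]
hook_tip [([357.8, 308.9], 0.56)]
cradle [([293.5, 239.2], 0.78), ([266.0, 266.9], 0.71), ([326.4, 256.2], 0.44), ([249.7, 225.0], 0.34)]
grey_tin [([250.0, 225.8], 0.74)]
blue_spool [([292.8, 229.6], 0.39)]
oil_bottle [([207.9, 202.8], 0.46)]
top [[-0.008, -0.984, 0.175, 0.203], [-0.998, -0.002, -0.057, -0.093], [0.056, -0.176, -0.983, 1.951], [0.0, 0.0, 0.0, 1.0]] [[533.7, 0.0, 286.1], [0.0, 533.7, 203.8], [0.0, 0.0, 1.0]]
bay [([201.4, 174.2], 0.6)]
sash_hinge [([199.0, 170.1], 0.9)]
eye_mid [([198.5, 148.6], 0.62)]
pole [([303.5, 209.0], 0.8), ([430.3, 237.9], 0.58), ([210.6, 256.2], 0.57)]
hook_tip [([173.8, 250.3], 0.72), ([313.4, 167.3], 0.53), ([409.3, 260.5], 0.43)]
cradle [([340.3, 210.3], 0.97), ([299.0, 209.0], 0.69), ([298.6, 262.0], 0.67)]
grey_tin [([245.8, 226.5], 0.75)]
blue_spool [([135.8, 211.2], 0.78)]
oil_bottle [([174.8, 220.1], 0.48)]
0.0187 [3.09443842e+00 5.42002022e-01 4.47386525e-06] 1.0
```

Run:
```python
import cv2
for n,c in(("scene",(150,110,410,330)),("top",(110,110,450,290))):
    i=cv2.imread(f"pics/{n}0.png")[c[1]:c[3],c[0]:c[2]]
    s=min(800/i.shape[1],600/i.shape[0]);print(n,s)
    cv2.imwrite(f"pics/{n}0c.png",cv2.resize(i,None,fx=s,fy=s,interpolation=cv2.INTER_CUBIC))
```

```text
scene 2.727272727272727
top 2.3529411764705883
```

View pics/scene0c.png

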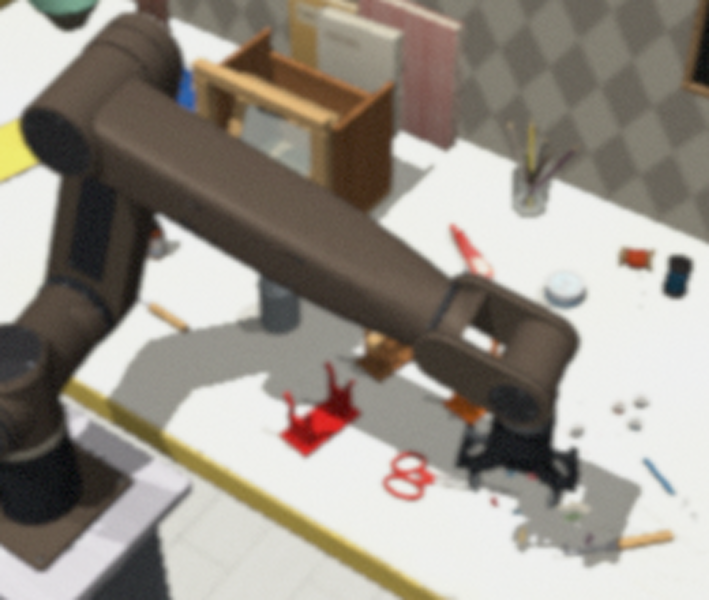

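View pics/top0c.png

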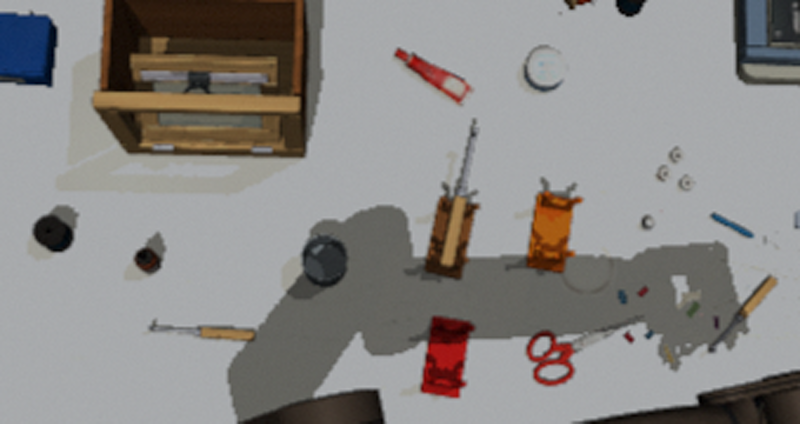

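Run:
```python
from h import *
f=lambda u,v,z:np.round(atz("top",(u,v),z),3)
c=lambda x,y:(110+x/2.353,110+y/2.353)
print("pole ctr",f(303.5,209,.062),f(*c(452,230),.072),"tip",f(*c(475,122),.096))
print("cradle orange",f(340.3,210.3,.0),"cradle",f(299,209,0))
print("hinge",f(199,170.1,.066))
# frame top corners, z .286
print("frame top",[f(*c(*p),.286) for p in((95,95),(300,95),(97,110),(300,112))])
print("bay foot front",f(*c(135,153),0),f(*c(303,156),0))
print("tin",f(245.8,226.5,0),"bottle",f(174.8,220.1,0),"spool",f(135.8,211.2,0))
print("block",f(*c(200,82),.22))
for r in trace("pole","top"): 
    m=r["region"];print(r["box"],m.sum(),cv2.minAreaRect(np.argwhere(m)[:,::-1].astype(np.float32)))
```

```text
pole ctr [ 0.522 -0.264  0.062] [ 0.525 -0.258  0.072] tip [ 0.688 -0.294  0.096]
cradle orange [ 0.528 -0.408  0.   ] cradle [ 0.532 -0.253  0.   ]
hinge [0.662 0.112 0.066]
frame top [array([0.672, 0.243, 0.286]), array([ 0.675, -0.034,  0.286]), array([0.652, 0.239, 0.286]), array([ 0.651, -0.034,  0.286])]
bay foot front [0.659 0.235 0.   ] [ 0.656 -0.029  0.   ]
tin [ 0.467 -0.056  0.   ] bottle [0.49  0.203 0.   ] spool [0.523 0.345 0.   ]
block [0.711 0.11  0.22 ]
[299.6, 167.3, 312.9, 223.9] 243 ((305.7884826660156, 194.0576934814453), (6.6679487228393555, 57.462032318115234), 11.309932708740234)
[423.0, 230.9, 441.9, 246.5] 100 ((431.25006103515625, 236.25003051757812), (4.949747562408447, 22.62741470336914), 45.0)
```

Run:
```python
from h import *
q=list(robot.sense()["qpos"]);q[0]=-2.2;robot.set_joints(q)
for n in("scene","top"):
    im=read_camera(n);cv2.imwrite(f"pics/{n}1.png",im[:,:,::-1])
    for k in("bay","sash_hinge","eye_mid","pole","hook_tip","cradle"):
        print(n,k,[(np.round(r["xy"],1).tolist(),round(r["score"],2)) for r in place_of(k,n)])
s=cv2.imread("pics/scene1.png");t=cv2.imread("pics/top1.png")
a=cv2.resize(s[110:220,180:320],None,fx=5,fy=5,interpolation=2)
b=cv2.resize(s[180:290,250:390],None,fx=2.5,fy=2.5,interpolation=2)
cv2.imwrite("pics/a1.png",a)
# top: left bay, right pole
c1=cv2.resize(t[100:190,140:250],None,fx=4,fy=4,interpolation=2);c2=cv2.resize(t[150:240,270:360],None,fx=4,fy=4,interpolation=2)
cv2.imwrite("pics/b1.png",np.hstack([c1,c2]))
```

```text
scene bay [([247.8, 191.0], 0.66)]
scene sash_hinge [([246.7, 177.5], 0.57)]
scene eye_mid [([247.7, 153.4], 0.95)]
scene pole [([385.1, 311.1], 0.59), ([295.2, 229.6], 0.54)]
scene hook_tip [([318.3, 208.4], 0.57), ([356.5, 307.4], 0.48)]
scene cradle [([328.1, 255.6], 0.87), ([266.2, 268.2], 0.73), ([292.1, 241.3], 0.67)]
top bay [([201.4, 176.3], 0.78)]
top sash_hinge [([198.9, 170.3], 0.79)]
top eye_mid [([199.5, 149.9], 0.9)]
top pole [([431.3, 238.8], 0.68), ([306.2, 207.9], 0.6), ([206.3, 253.8], 0.59)]
top hook_tip [([173.4, 252.0], 0.71), ([410.3, 260.3], 0.43)]
top cradle [([301.7, 212.1], 0.76), ([296.9, 260.4], 0.55)]
```

View pics/a1.png

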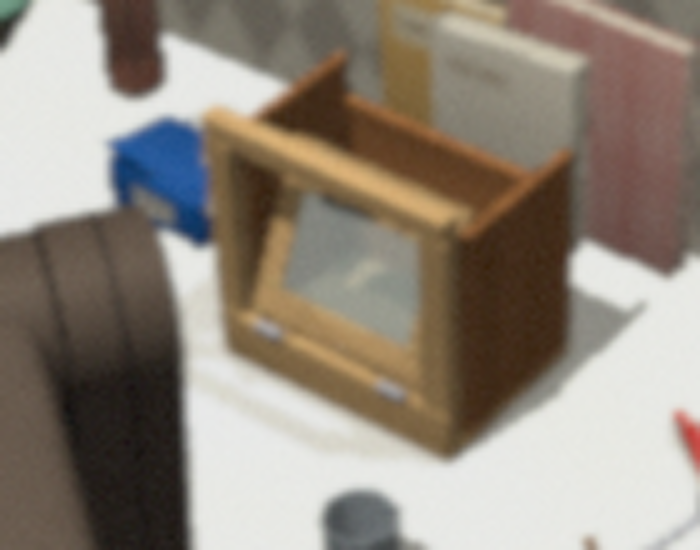

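View pics/b1.png

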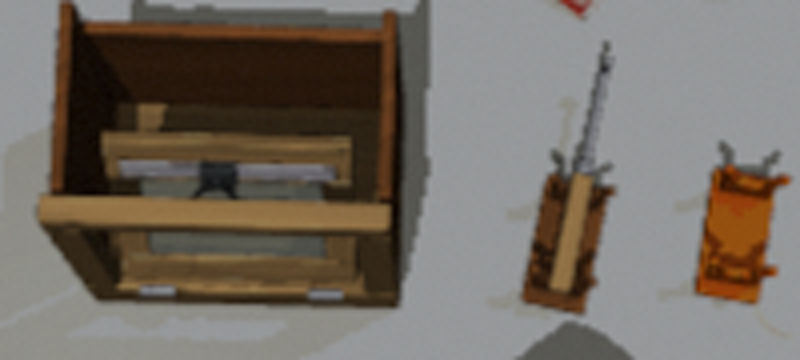

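```bash
cat > fit.py <<'E'
from h import *
from scipy.optimize import least_squares
T=lambda x,y:(140+x/4,100+y/4)
S=lambda x,y:(180+x/5,110+y/5)
F=[("top",T(37,197),(.012,.14,.286)),("top",T(391,202),(.012,-.14,.286)),("top",T(40,225),(-.012,.14,.286)),("top",T(391,230),(-.012,-.14,.286)),
("top",T(103,303),(-.012,.14,0)),("top",T(398,305),(-.012,-.14,0)),
("scene",S(205,113),(-.012,.14,.286)),("scene",S(457,234),(-.012,-.14,.286)),("scene",S(450,457),(-.012,-.14,0)),("scene",S(230,355),(-.012,.14,0))]
W=[("top",T(103,135),(.007,.103,.179)),("top",T(350,139),(.007,-.103,.179))]
def bw(p,P):
    c,s=np.cos(p[2]),np.sin(p[2]);return np.array([p[0]+c*P[0]-s*P[1],p[1]+s*P[0]+c*P[1],P[2]])
def sw(p,P):
    c,s=np.cos(p[3]),np.sin(p[3]);return bw(p,(c*P[0]+s*P[2],P[1],.066+c*P[2]-s*P[0]))
def res(p):
    return np.concatenate([proj(c,bw(p,P))[0]-u for c,u,P in F]+[proj(c,sw(p,P))[0]-u for c,u,P in W])
if __name__=="__main__":
    r=least_squares(res,[.66,.105,0,.5],loss="soft_l1");p=r.x
    print(p.round(4));print(r.fun.reshape(-1,2).round(1).tolist())
    # block front top edge centre in the top picture -> y offset
    for y in(-.02,0,.01,.02):
        print(y,[proj("top",sw(p,(-.021,y,z)))[0].round(1) for z in(.139,.161)],proj("top",sw(p,(-.043,y,.15)))[0].round(1),proj("scene",sw(p,(-.043,y,.15)))[0].round(1))
    im=cv2.imread("pics/top1.png");print("dark cols by row")
    for v in range(139,151): print(v,im[v,186:204].sum(1).tolist())
E
python3 fit.py
```

```text
[ 0.6657  0.1038 -0.0027  0.4268]
[[0.9, -0.6], [0.6, -0.9], [-0.1, -0.3], [0.5, -0.7], [-0.9, 0.6], [1.2, 0.7], [-2.2, -0.2], [-3.1, -2.6], [-0.6, 1.1], [-2.0, -0.8], [0.0, 0.1], [0.5, -0.1]]
-0.02 [array([203.5, 148.6]), array([202.9, 144.3])] [202.8 151.5] [251.9 152.5]
0 [array([197.5, 148.5]), array([196.9, 144.2])] [196.8 151.4] [248.4 151. ]
0.01 [array([194.5, 148.5]), array([193.9, 144.2])] [193.7 151.4] [246.7 150.2]
0.02 [array([191.5, 148.4]), array([190.9, 144.1])] [190.7 151.3] [245.  149.4]
dark cols by row
139 [206, 206, 209, 214, 197, 193, 220, 214, 215, 217, 217, 221, 220, 220, 219, 218, 223, 221]
140 [236, 235, 256, 232, 158, 131, 148, 159, 163, 163, 162, 165, 158, 176, 211, 227, 226, 231]
141 [245, 248, 253, 217, 121, 91, 94, 99, 121, 113, 110, 113, 162, 261, 311, 333, 348, 358]
142 [286, 287, 285, 232, 145, 122, 125, 124, 131, 129, 139, 138, 144, 238, 327, 325, 331, 345]
143 [305, 307, 297, 233, 132, 107, 114, 110, 112, 113, 113, 111, 92, 200, 304, 305, 308, 307]
144 [247, 227, 223, 189, 117, 91, 86, 97, 98, 86, 85, 83, 90, 185, 271, 276, 276, 268]
145 [238, 230, 233, 199, 120, 76, 65, 101, 105, 68, 74, 82, 87, 146, 220, 220, 222, 207]
146 [251, 250, 250, 206, 114, 74, 67, 73, 86, 65, 62, 56, 111, 190, 233, 236, 227, 226]
147 [246, 248, 222, 148, 80, 87, 108, 120, 145, 121, 61, 55, 116, 211, 243, 246, 249, 245]
148 [250, 234, 167, 87, 148, 214, 218, 220, 227, 218, 166, 83, 107, 200, 245, 245, 250, 246]
149 [248, 207, 161, 170, 215, 227, 231, 223, 226, 222, 208, 145, 94, 145, 192, 206, 233, 226]
150 [305, 295, 283, 289, 298, 295, 288, 290, 289, 290, 291, 284, 277, 278, 287, 287, 295, 297]
```

Run:
```python
from fit import *
p=least_squares(res,[.66,.105,0,.5],loss="soft_l1").x
for th in(.43,.47,.51,.55,.59):
    p[3]=th
    print(th,"railtop back",proj("top",sw(p,(.007,.103,.179)))[0].round(1),"ringback in",proj("top",sw(p,(-.0295,.01,.153)))[0].round(1),"blk back top",proj("top",sw(p,(-.007,.01,.161)))[0].round(1),"front top/bot",proj("top",sw(p,(-.019,.01,.161)))[0].round(1),proj("top",sw(p,(-.019,.01,.139)))[0].round(1), "eye",sw(p,(-.043,.01,.15)).round(4))
im=cv2.imread("pics/top1.png");print(im[128:152,180].sum(1),im[128:152,194].sum(1),im[128:152,208].sum(1))
```

```text
0.43 railtop back [165.8 133.8] ringback in [193.9 147.6] blk back top [194.2 140.9] front top/bot [193.9 143.6] [194.5 147.9] eye [0.6892 0.1137 0.2203]
0.47 railtop back [166.  132.2] ringback in [194.  145.9] blk back top [194.3 139.4] front top/bot [194. 142.] [194.6 146.5] eye [0.6953 0.1137 0.2192]
0.51 railtop back [166.3 130.8] ringback in [194.1 144.4] blk back top [194.5 138. ] front top/bot [194.2 140.5] [194.7 145.2] eye [0.7014 0.1137 0.2179]
0.55 railtop back [166.5 129.4] ringback in [194.3 142.9] blk back top [194.6 136.6] front top/bot [194.3 139. ] [194.8 143.9] eye [0.7075 0.1137 0.2164]
0.59 railtop back [166.8 128.1] ringback in [194.4 141.4] blk back top [194.7 135.3] front top/bot [194.4 137.6] [195.  142.6] eye [0.7134 0.1136 0.2146]
[199 194 192 126  78 196 248 288 237 206 210 206 347 337 312 308 243 239
 247 248 253 309 327 335] [109 110  98 102  95 166 224 239 210 194 210 215 163 121 131 112  98 105
  86 145 227 226 289 326] [108 101 103  94  97 108 192 235 268 226 196 219 179 349 341 313 288 195
 224 245 246 212 291 318]
```

Poles in the top view: (306,208) is the largest and lies in the brown cradle. (206,254) and (431,238) are clearly smaller and lie loose, so (306,208) is the one meant. The enlarged crop confirms it. The cradles at (340,210) orange and (297,260) red are decoys.

In the same view the window's dark ring block is at about (194,144), which puts the eye near bay y +10 mm and the sash at about 0.45 rad. Next I take the pole.

```bash
cat >> h.py <<'E'
def rv(psi): return np.pi*np.array([np.cos(psi/2),np.sin(psi/2),0])
def st():
    s=robot.sense();print(round(s["time_s"],1),np.round(s["position"],4),"F",np.round(s["wrist_force"],1),"w",round(s["gripper_width"],3),"g",np.round(s["grasp_force"],1));return s
E
python3 - <<'E'
from h import *
r,f,t=[atz("top",u,z)[:2] for u,z in(((300.75,222.5),.072),((305.5,193),.072),((311.5,161.2),.096))]
ang=lambda d:np.arctan2(d[1],d[0])
print(r,f,t,np.linalg.norm(f-r),np.linalg.norm(t-f),ang(f-r),ang(t-r))
m=max(trace("pole","top"),key=lambda k:k["region"].sum()*(abs(k["box"][0]-300)<20))["region"]
im=cv2.imread("pics/top1.png");P=np.argwhere(m)[:,::-1].astype(np.float32)
v=cv2.fitLine(P,cv2.DIST_HUBER,0,.01,.01).ravel();a=atz("top",v[2:]+v[:2]*20,.066);b=atz("top",v[2:]-v[:2]*20,.066);print("line yaw",ang((a-b)[:2]),ang((b-a)[:2]),v[2:],len(P),P.min(0),P.max(0))
psi=ang(t-r);c=(f+r)/2
for d in(0,np.pi): print(c,robot.solve_ik([*c,.045],rv(psi+d)),robot.solve_ik([.46,.114,.19],rv(d)))
E
```

```text
[ 0.47125996 -0.25296958] [ 0.57856278 -0.27147065] [ 0.69049045 -0.29248983] 0.10888610149730352 0.11388419669922373 -0.17074044859804105 -0.17835251195331597
line yaw -0.21500182869126072 2.9265908248985326 [303.2643 205.1239] 207 [298. 188.] [308. 222.]
[ 0.52491137 -0.26222012] [-0.63610776  0.31699028  1.91300011  0.          0.91160226  1.11304108] [ 2.83822595e-02 -1.28970368e-01  2.09669728e+00 -4.44089210e-16
  1.17386575e+00  1.59917859e+00]
[ 0.52491137 -0.26222012] [-6.36107761e-01  3.16990282e-01  1.91300011e+00 -4.44089210e-16
  9.11602259e-01 -2.02855158e+00] [ 2.83822595e-02 -1.28970368e-01  2.09669728e+00 -4.44089210e-16
  1.17386575e+00 -1.54241407e+00]
```

Run:
```python
from h import *
c=np.array([.525,-.262]);psi=-.18
gripper_to(1.0)
robot.move_ptp([*c,.2],rv(psi)); st()
print(robot.movel([*c,.0445],speed=.12,contact_N=8)); st()
gripper_to(0,60); st()
im=read_camera("top");cv2.imwrite("pics/top2.png",im[:,:,::-1]);im=read_camera("scene");cv2.imwrite("pics/scene2.png",im[:,:,::-1])
t=cv2.imread("pics/top2.png");s=cv2.imread("pics/scene2.png")
cv2.imwrite("pics/c2.png",np.hstack([cv2.resize(t[140:240,260:360],(400,400),interpolation=2),cv2.resize(s[170:270,240:340],(400,400),interpolation=2)]))
```

```text
7.1 [ 0.5247 -0.2627  0.2   ] F [-0.5  0.9 -0.3] w 0.999 g 0.0
False
8.6 [ 0.5257 -0.2625  0.0455] F [ 0.7 -0.7 -0. ] w 1.001 g 0.0
9.2 [ 0.5252 -0.2622  0.0449] F [-0.3  1.   1.1] w 0.226 g 59.3
```

View pics/c2.png

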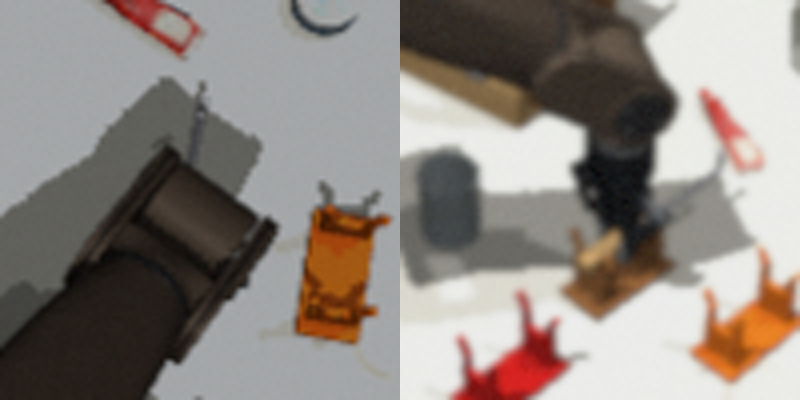

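Run:
```python
from h import *
g=robot.sense()["position"];np.save("grasp.npy",g)
robot.movel([*g[:2],.2],speed=.1); st()
robot.move_ptp([.45,.114,.2],rv(0.)); st()
robot.movel([.45,.114,.1435]); robot.sleep(.3);s=st()
for n in("top","scene"):
    im=read_camera(n);cv2.imwrite(f"pics/{n}3.png",im[:,:,::-1])
    for q in("hook_tip","eye_mid"): print(n,q,[(np.round(r["xy"],1).tolist(),round(r["score"],2)) for r in place_of(q,n)])
    print("expected tip",proj(n,s["position"]+[.155,0,.0515]))
t=cv2.imread("pics/top3.png");s=cv2.imread("pics/scene3.png")
cv2.imwrite("pics/c3.png",np.hstack([cv2.resize(t[125:225,150:250],(400,400),interpolation=2),cv2.resize(s[120:220,190:290],(400,400),interpolation=2)]))
```

```text
11.0 [ 0.5249 -0.2619  0.199 ] F [-0.2  0.3 -1. ] w 0.225 g 58.9
12.4 [0.4506 0.1135 0.2002] F [ 0.1  0.1 -0.6] w 0.221 g 86.9
13.2 [0.4507 0.114  0.1446] F [ 1.2 -0.1 -0.8] w 0.216 g 87.0
top hook_tip [([410.2, 259.0], 0.5), ([194.6, 174.6], 0.45)]
top eye_mid [([200.4, 148.7], 0.63)]
expected tip [[193.89118337 177.36530236]]
scene hook_tip [([237.5, 162.5], 0.66), ([356.4, 310.4], 0.65), ([192.5, 210.7], 0.55)]
scene eye_mid [([247.0, 152.7], 0.75)]
expected tip [[235.58448908 163.64130769]]
```

View pics/c3.png

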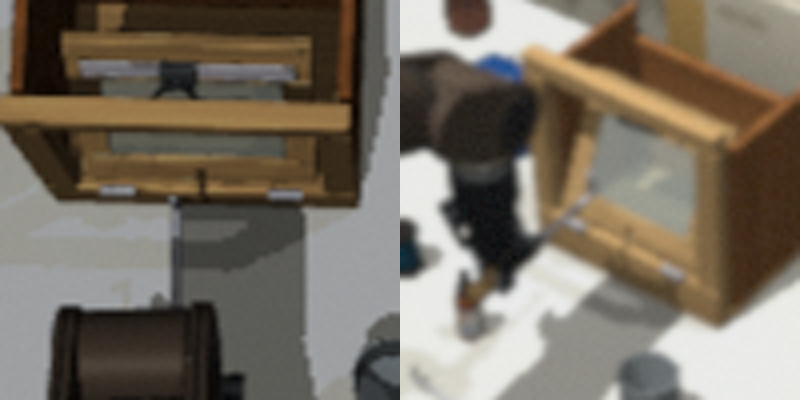

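Run:
```python
from h import *
X=.692-.160
print(robot.movel([X,.114,.1435],speed=.06,contact_N=5)); robot.sleep(.2); st()
print(robot.movel([X,.114,.187],speed=.03,contact_N=4)); robot.sleep(.2); s=st()
for n in("top","scene"):
    im=read_camera(n);cv2.imwrite(f"pics/{n}4.png",im[:,:,::-1])
t=cv2.imread("pics/top4.png");s=cv2.imread("pics/scene4.png")
cv2.imwrite("pics/c4.png",np.hstack([cv2.resize(t[125:185,165:225],(400,400),interpolation=2),cv2.resize(s[130:190,220:280],(400,400),interpolation=2)]))
```

```text
False
15.3 [0.5318 0.114  0.1435] F [-0.8  0.6 -2.4] w 0.216 g 87.0
False
17.1 [0.5319 0.114  0.1868] F [-0.4 -0.5 -0. ] w 0.219 g 87.0
```

View pics/c4.png

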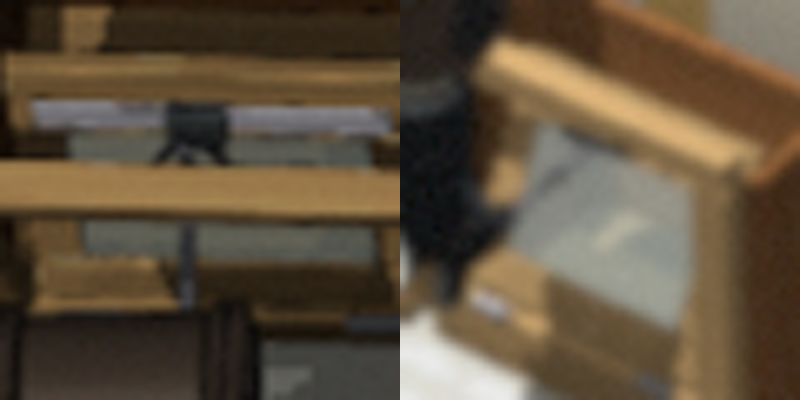

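Run:
```python
from h import *
for x in(.522,.512,.502):
    print(robot.movel([x,.114,.187],speed=.03,contact_N=12)); st()
im=read_camera("top");cv2.imwrite("pics/top5.png",im[:,:,::-1])
t=im[:,:,::-1]
print(t[122:160,185].astype(int).sum(1))
```

```text
False
17.6 [0.5218 0.114  0.1871] F [-0.1 -0.5 -1. ] w 0.216 g 86.9
False
18.1 [0.5119 0.114  0.1873] F [ 0.7 -0.3 -0.8] w 0.215 g 87.1
False
18.6 [0.5015 0.1139 0.1869] F [ 0.7 -0.2 -1. ] w 0.217 g 87.1
[ 75  81  73  77 236 292 265 164 113 102 103 111 117 114 158 151 235 282
 284 213 191 204 191 382 270 131 124 228 327 354 351 359 362 358 224 132
 218 247]
```

Run:
```python
from h import *
for x in(.485,.468):
    print(robot.movel([x,.114,.187],speed=.03,contact_N=12)); st()
    im=read_camera("top");t=im.astype(int).sum(2);print(t[122:160,185])
cv2.imwrite("pics/top6.png",im[:,:,::-1])
s=read_camera("scene")
cv2.imwrite("pics/c6.png",np.hstack([cv2.resize(im[125:185,165:225],(400,400),interpolation=2),cv2.resize(s[130:190,220:280],(400,400),interpolation=2)])[:,:,::-1])
```

```text
False
19.4 [0.4844 0.114  0.1868] F [-0.6  0.9 -1.8] w 0.214 g 87.0
[ 77  76  73  79 241 285 263 249 249 251 235 153 116 109 150 162 166 155
 155 164 152 251 303 300 217 102  74 186 314 351 352 358 361 348 227 129
 202 224]
False
20.1 [0.4677 0.1141 0.1871] F [-0.1  0.6 -0.8] w 0.216 g 86.9
[ 78  78  71  87 235 284 259 243 248 253 235 247 261 260 306 229 159 154
 159 159 164 163 159 152 157 141 154 223 317 348 355 360 362 353 224 125
 190 206]
```

View pics/c6.png

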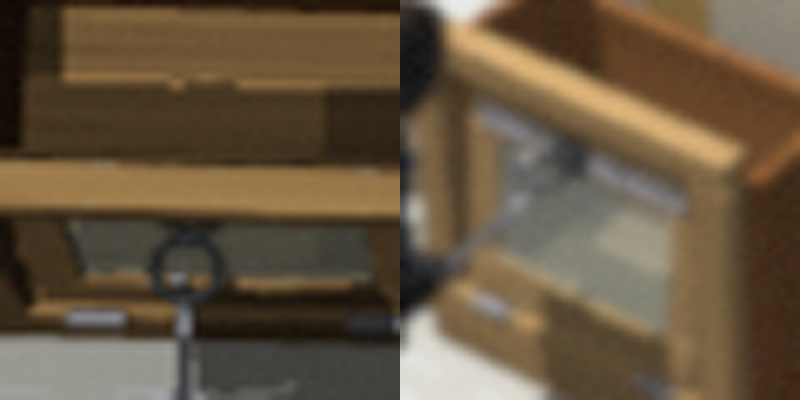

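The top view shows the ring at (193,165) with the prong inside its near edge. The window is nearly shut, so I keep drawing to the stop.

Run:
```python
from h import *
print(robot.movel([.443,.114,.187],speed=.025,contact_N=9)); st()
robot.sleep(.4); st()
im=read_camera("top");cv2.imwrite("pics/c7.png",cv2.resize(im[125:205,155:235],(500,500),interpolation=2)[:,:,::-1])
```

```text
True
21.1 [0.4477 0.1138 0.1872] F [ 3.  -0.9  0.9] w 0.217 g 87.0
21.5 [0.4476 0.1137 0.1865] F [ 3.8 -0.5  0.7] w 0.215 g 87.1
```

View pics/c7.png

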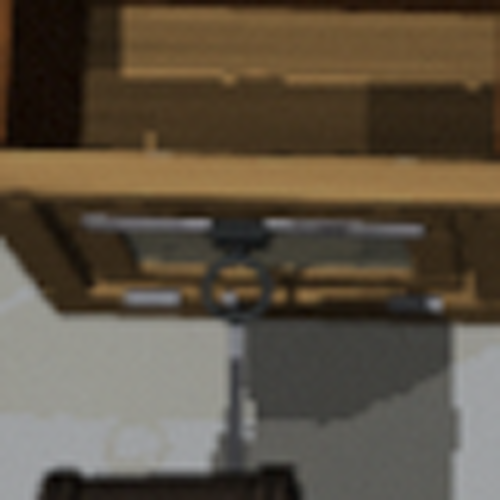

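Run:
```python
from h import *
print(robot.movel([.436,.114,.187],speed=.02,contact_N=10)); st()
robot.sleep(.3); s=st()
im=read_camera("top");t=im.astype(int).sum(2);print(t[155:185,183])
from fit import *
p=[.6657,.1038,-.0027,0]
for th in(0,.05,.1):
    p[3]=th;print(th,proj("top",sw(p,(-.043,.01,.15)))[0],[proj("top",sw(p,(-.007,y,.179)))[0].round(1) for y in(.103,-.103)])
```

```text
True
21.8 [0.4478 0.1136 0.1873] F [ 3.7  0.6 -1.2] w 0.213 g 86.9
22.1 [0.4479 0.1135 0.1872] F [ 2.2 -0.4 -1.2] w 0.211 g 87.0
[355 218 127 118 137 311 250 183 181 175 187 195 256 238 157 175 245 316
 243 149 214 388 444 447 442 441 449 446 446 447]
0 [193.35430279 170.99931427] [array([163.9, 157.9]), array([227.3, 158.5])]
0.05 [193.34487035 168.63858555] [array([163.9, 155.2]), array([227.4, 155.9])]
0.1 [193.3492773  166.27831309] [array([164.1, 152.6]), array([227.4, 153.3])]
```

Run:
```python
from h import *
print(robot.movel([.456,.1137,.187],speed=.02)); st()
print(robot.movel([.456,.1137,.137],speed=.04,contact_N=6)); st()
print(robot.movel([.44,.1137,.137],speed=.05,contact_N=6)); st()
im=read_camera("top");cv2.imwrite("pics/top8.png",im[:,:,::-1])
cv2.imwrite("pics/c8.png",cv2.resize(im[125:205,155:235],(500,500),interpolation=2)[:,:,::-1])
```

```text
False
22.7 [0.4559 0.1137 0.1869] F [-0.6 -1.2 -1.4] w 0.214 g 87.0
False
24.1 [0.4563 0.1137 0.1374] F [ 0.   0.3 -0.7] w 0.219 g 87.0
False
24.6 [0.4397 0.1137 0.1371] F [ 0.6 -0.2 -0.1] w 0.218 g 87.0
```

View pics/c8.png

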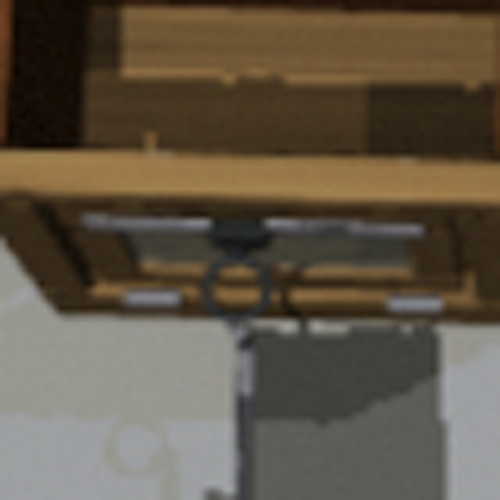

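The top view shows the ring empty and still at (193,171), so the window is shut. The prong is free at (193,178). Now I carry the pole back.

Run:
```python
from h import *
s=st();print("tip exp .155/.160",[proj("top",s["position"]+[d,0,.0515])[0].round(1) for d in(.155,.16)])
g=np.load("grasp.npy")
robot.movel([.45,-.12,.14],speed=.15)
robot.move_ptp([*g[:2],.2],rv(-.18)); st()
robot.movel([*g[:2],.08],speed=.1,contact_N=8); st()
print(robot.movel([*g[:2],g[2]+.0005],speed=.04,contact_N=8)); robot.sleep(.3);st()
for n in("top","scene"):
    im=read_camera(n);cv2.imwrite(f"pics/{n}9.png",im[:,:,::-1])
t=cv2.imread("pics/top9.png");s=cv2.imread("pics/scene9.png")
cv2.imwrite("pics/c9.png",np.hstack([cv2.resize(t[140:240,260:360],(400,400),interpolation=2),cv2.resize(s[170:270,240:340],(400,400),interpolation=2)]))
a,b=[cv2.imread(f"pics/top{i}.png")[155:185,295:320].astype(int) for i in(2,9)];print(abs(a-b).mean())
```

```text
24.6 [0.44   0.1137 0.1372] F [ 0.6  0.8 -1.5] w 0.217 g 87.0
tip exp .155/.160 [array([194.2, 181. ]), array([194.2, 179.5])]
27.0 [ 0.5245 -0.2608  0.1987] F [-0.5 -0.1 -1.4] w 0.218 g 87.0
28.4 [ 0.5258 -0.2626  0.081 ] F [-0.6  0.3 -2.3] w 0.212 g 87.0
True
29.5 [ 0.5251 -0.2626  0.0466] F [-0.2  0.5  3.9] w 0.217 g 87.9
5.1257777777777775
```

View pics/c9.png

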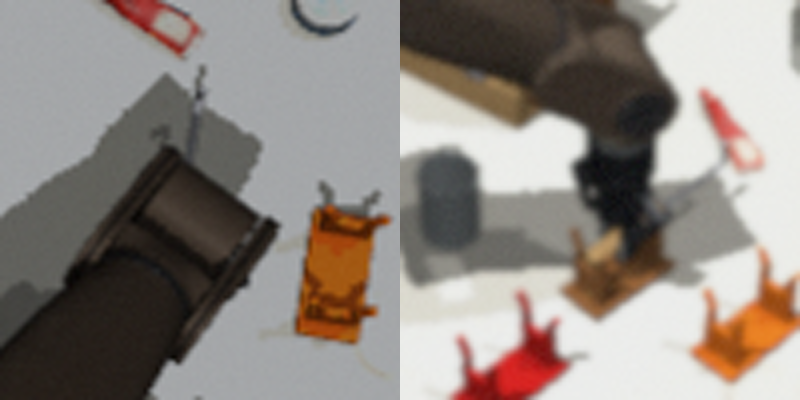

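Run:
```python
from h import *
g=robot.sense()["position"]
gripper_to(1.0); robot.sleep(.3); st()
robot.movel([*g[:2],.2],speed=.15)
q=list(robot.sense()["qpos"]);q[0]=-1.7;robot.set_joints(q);st()
for n in("top","scene"):
    im=read_camera(n);cv2.imwrite(f"pics/{n}10.png",im[:,:,::-1])
    print([(np.round(r["xy"],1).tolist(),round(r["score"],2)) for k in("pole","hook_tip") for r in place_of(k,n)])
R=lambda i,sl:cv2.resize(cv2.imread(f"pics/{i}.png")[sl],(390,290),interpolation=2)
a=np.s_[150:225,265:365];b=np.s_[185:260,265:365]
cv2.imwrite("pics/c10.png",np.vstack([np.hstack([R("top1",a),R("scene1",b)]),np.hstack([R("top10",a),R("scene10",b)])]))
```

```text
30.6 [ 0.5245 -0.2625  0.0456] F [ 0.6 -0.5 -0.1] w 0.999 g 0.0
33.9 [ 0.0263 -0.5857  0.1986] F [-0.1  0.1  0.2] w 0.998 g 0.0
[([309.8, 162.5], 0.74), ([207.9, 251.9], 0.71), ([303.6, 208.1], 0.5), ([431.2, 238.2], 0.46), ([247.1, 224.2], 0.73), ([172.4, 249.2], 0.58), ([312.9, 163.3], 0.56)]
[([387.5, 308.7], 0.46), ([295.9, 228.2], 0.44), ([357.8, 310.4], 0.7), ([321.8, 207.8], 0.51)]
```

View pics/c10.png

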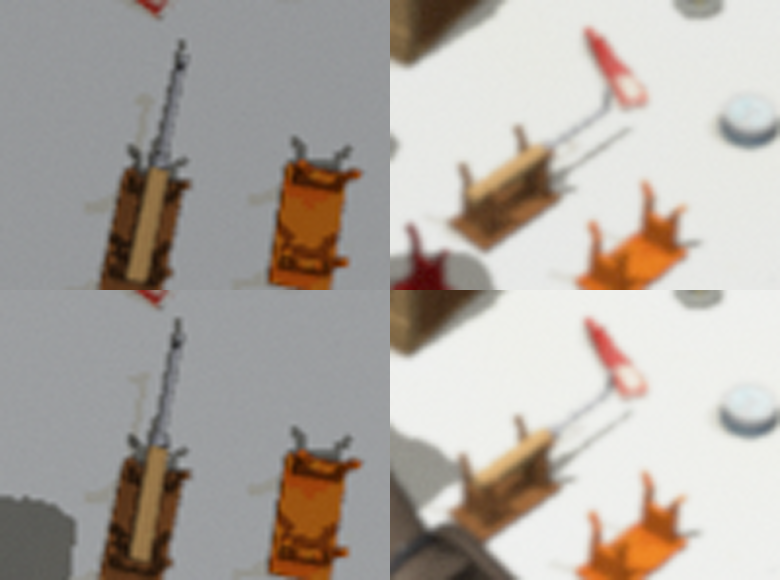

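The pole lies level in both forks, but the top view shows it about 2.6 px (8.5 mm) further towards the hook than before. I regrasp it and slide it back along the slots.

Run:
```python
from h import *
g=np.load("grasp.npy");d=np.array([np.cos(-.18),np.sin(-.18),0])
A=g+.004*d;B=g-.0045*d
robot.move_ptp([*A[:2],.2],rv(-.18))
print(robot.movel(A,speed=.12,contact_N=8));st()
gripper_to(0,40);st()
print(robot.movel(B,speed=.02,contact_N=10));robot.sleep(.2);s=st()
gripper_to(1.0);robot.sleep(.2)
robot.movel([*s["position"][:2],.2],speed=.15)
q=list(robot.sense()["qpos"]);q[0]=-2.0;robot.set_joints(q);st()
for n in("top","scene"):
    im=read_camera(n);cv2.imwrite(f"pics/{n}11.png",im[:,:,::-1])
a=np.s_[156:228,295:316]
G=lambda i:cv2.cvtColor(cv2.imread(f"pics/top{i}.png"),6)
for i in(10,11):  # shift of pole tip/handle relative to start by template matching
    for sl in(np.s_[160:180,306:316],np.s_[188:205,300:309]):
        t=G(1)[sl];r0,c0=sl[0].start-6,sl[1].start-4
        m=cv2.matchTemplate(G(i)[r0:r0+t.shape[0]+12,c0:c0+t.shape[1]+8],t,5)
        k=np.unravel_index(m.argmax(),m.shape);print(i,"dv,du",k[0]-6,k[1]-4,round(float(m.max()),2))
R=lambda i,sl:cv2.resize(cv2.imread(f"pics/{i}.png")[sl],(390,290),interpolation=2)
b=np.s_[185:260,265:365];a=np.s_[150:225,265:365];w=np.s_[125:200,150:250]
cv2.imwrite("pics/c11.png",np.vstack([np.hstack([R("top1",a),R("top11",w)]),np.hstack([R("top11",a),R("scene11",b)])]))
```

```text
False
37.8 [ 0.5299 -0.2634  0.0459] F [ 0.1  0.2 -0.2] w 1.0 g 0.0
38.4 [ 0.5293 -0.2631  0.0451] F [-0.9  0.4  0.8] w 0.225 g 40.2
False
39.1 [ 0.5207 -0.2614  0.0451] F [-2.3  0.3  4.3] w 0.231 g 40.5
43.8 [-0.1459 -0.5632  0.1986] F [-0.9 -0.   1.3] w 1.003 g 0.0
10 dv,du -3 -1 0.93
10 dv,du -2 0 0.87
11 dv,du -1 -1 0.93
11 dv,du 0 -1 0.87
```

View pics/c11.png

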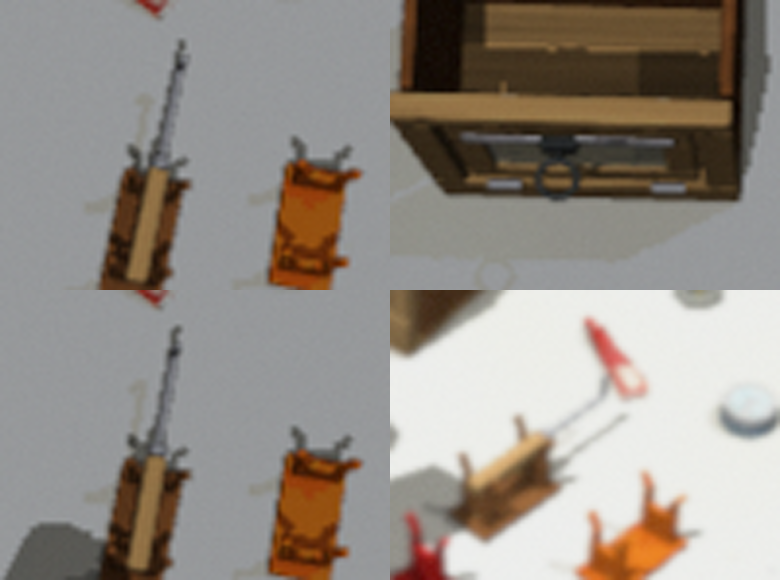

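The pole is back to within about 2 mm along the slots. It lies in both forks, prong up and hook the same way, and the window is shut with the ring at (193,171). I hand the job in.

```bash
python3 -c "
from h import *
print(order.finish_job())"
```

```text
the job is handed in; nothing more can be done
None
```

The job is handed in after about 44 of the 70 s: the last pictures show the window shut and the pole released, prong up in both forks within about 2 mm of where it lay, but the hand-in returned no verdict.

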